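# Swap the transport plug of a water dispenser for its push-fit spout

## Task

Get this water dispenser ready: press down the blue release collar round its port to free the red transport plug, lift the plug out and leave it in the well of the grey accessory tray. Then push the spout's stem down into the port until it locks, with the outlet over the middle of the drip grate, tug the spout upwards firmly to check that it holds, and let go with it upright. Locking takes a firm push of 15 to 20 N; never push or pull the port with more than 25 N, which would strain its rubber mount, and leave the glass and the cup standing where they are.

Things in the scene. Friction and masses are not known exactly. Their poses are not given: they have to be found in the camera images.
- unit: White countertop water dispenser, fixed: tower 130 x 150 mm, 130 high, clear tank behind, foot with drip grate in front, 265 x 150 mm in all without the tank. Origin on the table; x points from the front to the tank, y to the robot's left, z up. The port is on the tower top at x 60 mm, y 0. Tank lid 150 mm high, its front edge 63 mm behind the port axis.
- port (a point): Centre of the top face of the blue release collar at rest, about 150 mm above the table; axes as the dispenser's. Bore 18 mm, vertical. The port is held in a soft rubber grommet, so that it sinks or rises a few mm under load (see joint fitting). A sprung valve in it lifts whatever is not locked about 10 mm.
- collar (a joint): How far the blue release collar is pressed down: 0 at rest to 0.005 m. Ring of 52 mm outer, 22 mm inner diameter, 5 mm thick; about 14 N push it fully in and free the stem, which then pops up 10 mm. It dips by itself while a stem is pushed in and springs back to 0 when the stem has locked.
- fitting (a joint): Height of the whole port on its rubber grommet: 0 at rest, negative pushed down, positive pulled up (m), about 3.3 mm per 10 N. Beyond 10 mm the mount is strained; end stops at 11.5 mm.
- plug_grip (a point): Middle of the knob of the red plug (loose, 40 g): upright knob 22 mm diameter, 32 mm high, a thin flange 27 mm wide at its foot. Its foot is 8 mm above the collar while the plug is locked. Below the knob a stem of 16 mm diameter; the plug's lower end is 60 mm under this point.
- plug_nose (a point): Lower end of the plug's stem, on its axis; 36 mm under the collar's top face while locked.
- well (a point): Centre of the floor of the tray's large well, 4 mm above the table. The grey tray is fixed, 130 x 250 mm, walls 22 mm high. Axes as the tray's: the well reaches 60 mm either way in x, -74 to +75 mm in y; beyond a low divider, at y +127 mm, stands the sleeve holding the spout (39 mm diameter, its rim 50 mm above the table).
- spout_grip (a point): Middle of the spout's black grip sleeve (26 mm diameter, 40 mm high, vertical; spout loose, 160 g, standing upright in the tray's sleeve). Axes: z up along the stem, the chrome spout arm leaves the top towards -x. The arm, 12 mm thick, rises to 48 mm above this point.
- spout_nose (a point): Lower end of the spout's stem on its axis, 64 mm under spout_grip: cone 9 to 16 mm wide over 11 mm, then 16 mm diameter with a locking groove. Locked, it is 36 mm under port and can be pushed at most 2 mm deeper. The last 12 mm of its way meet sprung jaws and the valve spring.
- spout_outlet (a point): Centre of the spout's downward outlet (17 mm wide), 115 mm from the stem axis along the spout's -x, 12 mm above the height of spout_grip.
- grate (a point): Place on the steel drip grate over which the outlet belongs: 115 mm in front (-x) of the port axis, 20 mm above the table. The glass stands about here.
- glass: Clear straight tumbler, loose, 63 mm wide, 123 mm high, standing on the drip grate. Origin at its foot.
- cup: Small white cup, loose, 60 mm wide, 67 mm high, near the front right corner of the table. Origin at its foot.
Not all that is in view belongs to the job. Of the things that look like the part that bears plug_grip, the smaller one is meant.

How it is judged:
On the way, in this order (a step that is already met when the one before it is completed fails the run):
1. the plug is out of the port and down in the tray's well (x of plug_grip in the frame of well between -0.06 and 0.06 m and y of plug_grip in the frame of well between -0.075 and 0.075 m and height (world z) of plug_grip below 0.075 m and height (world z) of plug_nose below 0.05 m), for 0.2 s.
2. the spout's stem is locked in the port, the collar back up (z of spout_nose in the frame of port below -0.0345 m and horizontal distance between spout_nose and port below 0.004 m and value of joint collar below 0.0013 m), for 0.1 s.
3. the locked spout is tugged upwards, lifting the port on its grommet by 0.9 mm (about 3 N) (value of joint fitting above 0.0009 m and z of spout_nose in the frame of port below -0.0345 m), for 0.05 s.
At the end, for the whole second after the job is handed in: The spout is locked in the port (its nose at least 34.5 mm under the collar's top face and within 4 mm of the axis, the collar back up within 1.3 mm), upright within 0.1 rad, its outlet within 40 mm of the grate point seen from above; the plug lies in the tray's well (all of step 1 and all of step 2 and angle between spout_grip's own z axis and vertical below 0.1 rad and horizontal distance between spout_outlet and grate below 0.04 m); the robot touches nothing.
It fails at once if the port is pushed down or pulled up by more than 10 mm on its grommet (30 N) (value of joint fitting below -0.01 m or value of joint fitting above 0.01 m).
It fails at once if the glass is tipped or pushed away (angle between glass's own z axis and vertical above 0.3 rad or distance of glass from where it was at the start of the episode above 0.03 m).
It fails at once if the cup is tipped or pushed away (angle between cup's own z axis and vertical above 0.3 rad or distance of cup from where it was at the start of the episode above 0.03 m).
It also fails if it takes over 64 s, if anything falls off the work surface, if the arm or the gripper's body presses on something with over 40 N, if the wrist force passes 120 N, or if a joint passes its speed limit or range.

## Robot

A 7-joint arm with a two-finger parallel gripper is mounted at the origin on the work surface; the furniture and walls round the work are solid. World frame = base frame: x ahead of the robot, y to its left, z up, the work surface at z = 0. Lengths are in m, angles in rad, forces in N, time in s.
With the tool pointing down it reaches from about 0.4 to 0.9 m from the base axis. Payload 5.6 kg.
Tool frame: the origin (TCP) lies midway between the tips of the shut fingers; the grasp point (between the pads) lies 19 mm behind it (bot.grip_depth is the distance from the TCP to the grasp point, in m); z points along the fingers, y is the line along which they close (so a half turn about z gives the same grasp; the last joint's range is limited). The gripper opens to 92 mm and grips with 3 to 60 N. Pads are 20 mm wide; open, the fingers measure 128 mm over their backs; the gripper's body (75 mm by 189 mm) begins 69 mm behind the grasp point.
Start: joints at [1.139, 0.468, -0.012, 1.603, 0.006, 1.071, -0.056], TCP at [0.246, -0.602, 0.194] pointing down, gripper open.
Joint ranges: [-2.53, 2.53], [-0.31, 2.02], [-1.57, 1.55], [0.28, 2.44], [-1.29, 4.43], [0.15, 1.84], [-2.92, 2.92]. Speed limits (rad/s): [2.57, 2.57, 3.14, 3.14, 3.14, 3.14, 3.14].

## Interface

Orientations are given as a 3x3 rotation matrix whose columns are the frame's x, y, z axes.
In Python, from workcell import sensors, camera, camera_params, bot gives the robot as it stands.
- The arm moves only by the tool apply_moves, never from a script. Its argument "commands" is one flat list of numbers, 7 for each row, row after row: the shift along the tool's x, y, z in units of 40 mm (1.0 is 40 mm), then the turn, a rotation vector about the tool's x, y, z in units of 8 degrees (1.0 is 8 degrees), then the finger opening in mm, from 0 to 91.9. In form: [tx, ty, tz, rx, ry, rz, gripper, tx, ty, tz, rx, ry, rz, gripper, ...]. A call has exactly 8 rows; each row shifts and turns the commanded pose from where the row before left it, along the tool's axes as they then stand; what a row does not reach is not made up. A row lasts 1/10 s, in which the tool goes at most 50 mm and 8.59 degrees, less where a joint would pass 70% of its speed; a pose out of reach is approached as far as the arm can. A call is refused whole if a number of a shift passes 1 or a number of a turn 1, either way. A call with a gripper value outside its range is refused whole. The fingers move at their own pace and stop on an object; "force" is the grip in N (left out, the last holds). Time passes only in rows, so rows that do not move let the fingers close, or fill a call up. It gives the time, the measured TCP pose, the force, the opening and the grip force at its end, in the units of the state.
- sensors.observe(): the state, without advancing time (a new reading comes with each control period).
- camera(name): name is "side" or "top" or "wrist"; returns the picture (400x640x3 uint8, blue, green, red); there is no depth.
- camera_params(name): a dict with "K" (3x3 intrinsics, pixels), "cam_to_world" (4x4, takes a point from camera to world coordinates). Camera axes: x right, y down, z forward; pixel columns grow to the right and rows downward; lengths in m; the calibration is good to about 2 mm. A picture is of the moment at which its call begins: read the wrist's pose just before it. camera_params takes no time and is no camera call; for the wrist camera it gives the pose at the moment of the call.
- bot.job_done(): hands the job in; it is judged then, once.
The state is a dict: "time": time; "joints": joint angles; "qvel": joint speeds; "joint_efforts": joint torques, N m; "position": TCP position; "ee_rot": TCP orientation; "force": force on the tool from outside, world axes, zero at the start; "ft_torque": the same for the moment, N m; "grip_width": opening from 0.0 (shut) to 1.0 (fully open); "grip_force": force on a finger pad.
Only numpy, scipy, OpenCV 4.12 (cv2) and the standard library are available. Lean on these libraries where they do the work, as an engineer would, in place of code of your own. Each camera call takes 0.05 s, during which the arm holds its last target. There are 200 camera calls.

## Working session

There is one attempt and no reset: what is moved stays moved. The work goes in short steps, Python scripts to look and compute and a tool call to move; the robot and the scene stay as the last step left them, time stands still between calls to the robot, and variables do not carry over. Pictures are saved under pics/ and viewed, at most 10 in all, crops included, and the job is handed in when it is done.

Besides the shell and the picture viewer there is one more tool, called after ">>>" as name(argument=value, ...) on one line, values as JSON. apply_moves: Moves the arm, as the interface text tells. Its arguments: {"type":"object","properties":{"commands":{"type":"array"},"force":{"type":"number"}},"required":["commands"]}

```bash
mkdir -p pics
python3 - <<'E'
from workcell import sensors,camera,camera_params,bot
import cv2,numpy as np
s=sensors.observe();print({k:np.round(v,3).tolist() for k,v in s.items()},bot.grip_depth)
for n in("side","top"):
    cv2.imwrite(f"pics/{n}0.png",camera(n));p=camera_params(n);print(n,np.round(p["K"],1).tolist(),np.round(p["cam_to_world"],4).tolist())
E
```

```text
{'time': 0.0, 'joints': [1.139, 0.468, -0.012, 1.604, 0.006, 1.071, -0.056], 'qvel': [0.0, -0.002, -0.003, 0.001, 0.002, -0.002, 0.0], 'joint_efforts': [-0.0, -52.057, -0.012, -24.375, -0.057, 0.017, 0.0], 'position': [0.246, -0.601, 0.193], 'ee_rot': [[0.925, 0.379, -0.001], [0.379, -0.925, 0.002], [-0.0, -0.002, -1.0]], 'force': [-0.1, -0.152, -0.116], 'ft_torque': [-0.002, -0.01, -0.011], 'grip_force': 0.0, 'grip_width': 1.0} 0.0187
side [[435.7, 0.0, 315.4], [0.0, 435.7, 199.1], [0.0, 0.0, 1.0]] [[-0.8816, -0.2336, 0.4102, -0.0154], [-0.4716, 0.4742, -0.7435, 0.8257], [-0.0208, -0.8489, -0.5282, 0.7087], [0.0, 0.0, 0.0, 1.0]]
top [[372.3, 0.0, 322.3], [0.0, 372.3, 192.6], [0.0, 0.0, 1.0]] [[0.0203, -0.9933, 0.1141, 0.3158], [-0.9989, -0.025, -0.0399, 0.0166], [0.0425, -0.1132, -0.9927, 0.9576], [0.0, 0.0, 0.0, 1.0]]
```

View pics/side0.png

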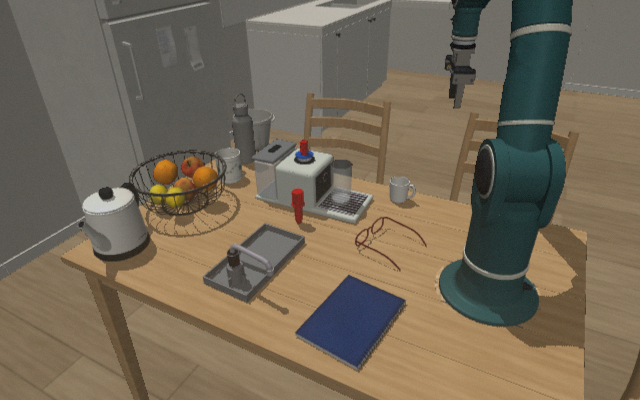

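View pics/top0.png

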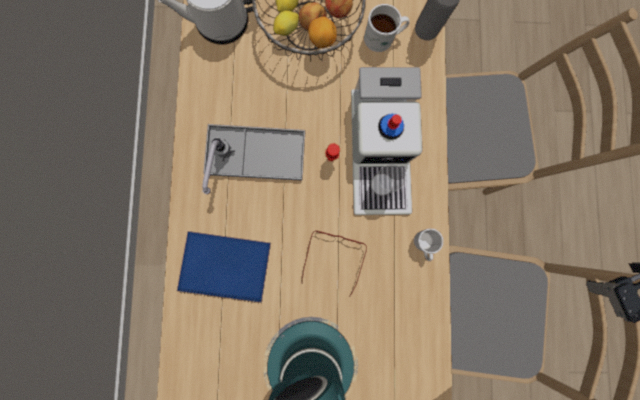

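The pictures show the dispenser (port at about (392,126) in top and (304,156) in side), the tray with the spout at about (222,148) in top, and a decoy red plug standing on the table at (333,152). I'll enlarge both views to measure.

Run:
```python
import cv2,numpy as np
t=cv2.imread("pics/top0.png");s=cv2.imread("pics/side0.png")
def c(i,x,y,w,h,k):
    o=cv2.resize(i[y:y+h,x:x+w],None,fx=k,fy=k,interpolation=cv2.INTER_CUBIC)
    for a in range(-(-x//20)*20,x+w,20):
        cv2.putText(o,str(a),((a-x)*k,8),0,.3,(0,255,255));cv2.line(o,((a-x)*k,10),((a-x)*k,16),(0,255,255))
    for a in range(-(-y//20)*20,y+h,20):
        cv2.putText(o,str(a),(0,(a-y)*k+3),0,.3,(0,255,255));cv2.line(o,(20,(a-y)*k),(26,(a-y)*k),(0,255,255))
    return o
a=c(t,340,55,100,150,4);b=c(t,195,115,120,85,3)
c1=c(s,250,130,130,95,3);
o=np.zeros((600,800,3),np.uint8);o[:600,:400]=a;o[:255,400:760]=b;o[300:585,400:790]=c1
cv2.imwrite("pics/z1.png",o)
o=c(s,195,215,130,100,6);cv2.imwrite("pics/z2.png",o)
```

```text
(no output)
```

View pics/z1.png

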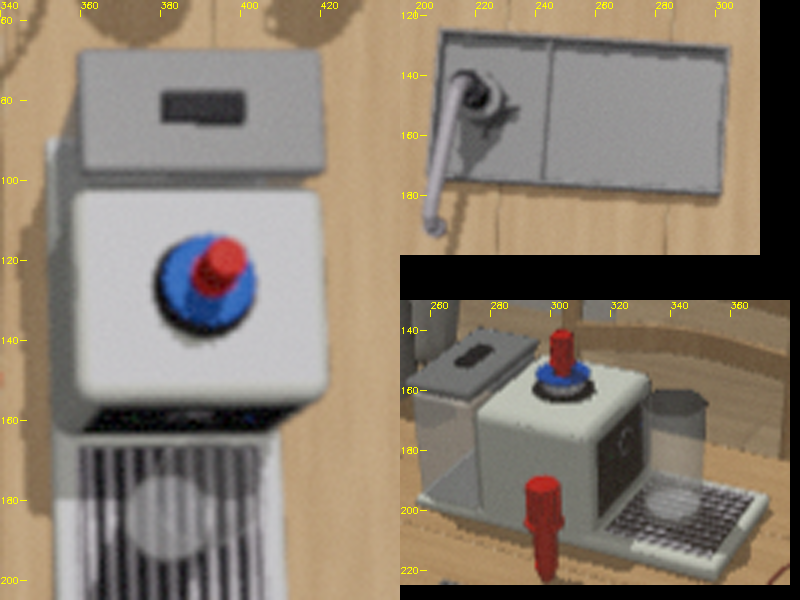

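View pics/z2.png

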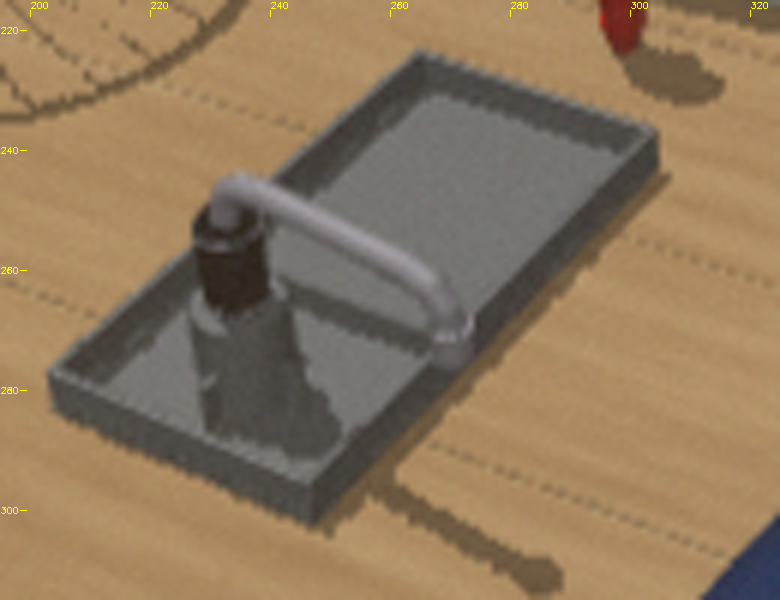

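The crops show the plug locked in the blue collar: knob top at about (397,119) in top and (304,141) in side. Tray rim corners are at (208,125), (305,131) and (302,179) in top. The spout grip is near (221,148) and its outlet near (206,191). Next I'll turn these into world coordinates.

```bash
cat > h.py <<'E'
import numpy as np,cv2
from workcell import sensors,camera,camera_params,bot
P={n:camera_params(n) for n in("side","top")}
def pl(n,uv,z):
    p=P[n];M=np.array(p["cam_to_world"]);d=M[:3,:3]@np.linalg.solve(p["K"],[*uv,1]);o=M[:3,3]
    return (o+d*(z-o[2])/d[2])[:2]
def tri(a,b):
    A=[];r=[]
    for n,uv in(("top",a),("side",b)):
        p=P[n];M=np.array(p["cam_to_world"]);d=M[:3,:3]@np.linalg.solve(p["K"],[*uv,1]);d/=np.linalg.norm(d)
        Q=np.eye(3)-np.outer(d,d);A.append(Q);r.append(Q@M[:3,3])
    return np.linalg.solve(sum(A),sum(r))
def to(pos,yaw):
    "rows needed: tool shift (40mm units) and turn about z (8 deg) and tilt for tool-down, tool x at yaw"
    s=sensors.observe();R=np.array(s["ee_rot"]);c,q=np.cos(yaw),np.sin(yaw)
    T=np.array([[c,q,0],[q,-c,0],[0,0,-1]])
    print("shift",np.round(R.T@(np.array(pos)-s["position"])/.04,2),"turn",np.round(cv2.Rodrigues(R.T@T)[0].ravel()/np.radians(8),2),"F",np.round(s["force"],1),"t",round(s["time"],2),"pos",np.round(s["position"],4))
E
python3 - <<'E'
from h import *
np.set_printoptions(precision=4,suppress=True)
for n,w in(("top",(365,105,60,45)),("side",(285,130,40,45))):
    im=cv2.imread(f"pics/{n}0.png");x,y,a,b=w;h=cv2.cvtColor(im[y:y+b,x:x+a],cv2.COLOR_BGR2HSV)
    B=(abs(h[...,0].astype(int)-112)<12)&(h[...,1]>150)&(h[...,2]>60)
    r,c=np.nonzero(B);e=cv2.fitEllipse(cv2.convexHull(np.c_[c,r].astype(np.int32)));u=np.add(e[0],(x,y))
    print(n,"blue",e,u,pl(n,u,.1475),(c.min()+x,c.max()+x,r.min()+y,r.max()+y))
    R=((h[...,0]<6)|(h[...,0]>174))&(h[...,1]>150);r,c=np.nonzero(R);print("red bbox",c.min()+x,c.max()+x,r.min()+y,r.max()+y)
print("knob top",pl("top",(397,118.7),.19),pl("side",(304,141.7),.19),tri((397,118.7),(304,141.7)))
print("tower z.13",[pl("top",u,.13) for u in((359.5,103),(420,103),(421,154),(359.5,155))])
print("lid z.15",[pl("top",u,.15) for u in((360,67.5),(420,67.5),(421,98),(360.7,98))])
print("tray top",[pl("top",u,.022) for u in((208.3,125),(305,130.7),(301.7,179.3),(206.3,175))])
print("tray side",[pl("side",u,.022) for u in((203.3,277.5),(265,223.3),(304.7,236.7),(247.2,296.2))])
print("spout: griptop",pl("top",(220.7,148.3),.092),pl("side",(233.2,253.3),.092),tri((220.7,148.3),(233.2,253.3)))
print("outlet",tri((205.7,191.5),(270,274)),pl("top",(205.7,191.5),.085))
print("foot z.02",[pl("top",u,.02) for u in((352,210),(413,210))])
E
```

```text
top blue ((26.296716690063477, 20.497968673706055), (20.649152755737305, 23.178852081298828), 115.11087036132812) [391.2967 125.498 ] [ 0.5653 -0.1686] (np.int64(380), np.int64(402), np.int64(115), np.int64(136))
red bbox 389 400 115 128
side blue ((18.97220802307129, 24.01470375061035), (7.09328556060791, 16.349807739257812), 87.66481018066406) [303.9722 154.0147] [ 0.5683 -0.1701] (np.int64(296), np.int64(312), np.int64(151), np.int64(157))
red bbox 300 307 140 154
knob top [ 0.5676 -0.1712] [ 0.5634 -0.1646] [ 0.5685 -0.1724  0.1859]
tower z.13 [array([ 0.6217, -0.0985]), array([ 0.6267, -0.2401]), array([ 0.5057, -0.2412]), array([ 0.4992, -0.0996])]
lid z.15 [array([ 0.6982, -0.0961]), array([ 0.7038, -0.2347]), array([ 0.6311, -0.2363]), array([ 0.6261, -0.0983])]
tray top [array([0.5896, 0.2735]), array([0.5827, 0.0269]), array([0.4561, 0.032 ]), array([0.4606, 0.2714])]
tray side [array([0.5893, 0.2799]), array([0.5829, 0.0314]), array([0.455 , 0.0359]), array([0.4616, 0.2833])]
spout: griptop [0.514  0.2225] [0.5205 0.2425] [0.5235 0.2293 0.0794]
outlet [0.4133 0.2547 0.083 ] [0.4119 0.2535]
foot z.02 [array([ 0.3812, -0.0972]), array([ 0.3848, -0.2534])]
```

>>> apply_moves(commands=[0,0,-1,0,0,0,60,0,0,-1,0,0,0,60,0,0,-1,0,0,0,60,0,0,-1,0,0,0,60,0.5,-0.3,-0.8,0,0,0,60,0.9,-0.55,0,0,0,0,60,0.9,-0.55,0,0,0,0,60,0.9,-0.55,0,0,0,0,60], force=30)

```text
time: 0.9
position: [0.3358, -0.4794, 0.3854]
ee_rot: [[0.926, 0.379, -0.0], [0.379, -0.926, 0.0], [-0.0, -0.0, -1.0]]
force: [0.7, -0.8, -0.5]
grip_width: 0.651
grip_force: 0.0
```

>>> apply_moves(commands=[0.9,-0.55,0,0,0,0,60,0.9,-0.55,0,0,0,0,60,0.9,-0.55,0,0,0,0,60,0.9,-0.55,0,0,0,0,60,0.9,-0.55,0,0,0,0,60,0.9,-0.55,0,0,0,0,60,0.9,-0.55,0,0,0,0,60,0.9,-0.55,0,0,0,0,60])

```text
time: 1.7
position: [0.5356, -0.2073, 0.3852]
ee_rot: [[0.925, 0.379, -0.001], [0.379, -0.925, 0.0], [-0.001, -0.0, -1.0]]
force: [0.3, -0.3, -0.0]
grip_width: 0.653
grip_force: 0.0
```

```bash
python3 -c "
from h import *
to((.5,-.1695,.31),.03)"
```

```text
shift [-0.46 -1.21  1.88] turn [-0.    0.    2.57] F [ 0.3 -0.3 -0. ] t 1.7 pos [ 0.5356 -0.2073  0.3852]
```

>>> apply_moves(commands=[0.55,-0.29,0.4,0,0,0,60,0.54,-0.28,0.48,0,0,0,60,0,0,0.5,0,0,0.9,60,0,0,0.5,0,0,0.9,60,0,0,0,0,0,0.77,60,0,0,0,0,0,0,60,0,0,0,0,0,0,60,0,0,0,0,0,0,60])

```text
time: 2.5
position: [0.567, -0.1712, 0.3108]
ee_rot: [[0.999, 0.032, 0.001], [0.032, -0.999, -0.0], [0.001, 0.0, -1.0]]
force: [-1.1, 0.2, -0.9]
grip_width: 0.654
grip_force: 0.0
```

Run:
```python
from h import *
to((.567,-.1695,.31),.03)
p=camera_params("wrist");im=camera("wrist");cv2.imwrite("pics/w1.png",im)
np.savez("w1.npz",K=p["K"],M=p["cam_to_world"])
print(np.round(p["K"],1).tolist(),np.round(p["cam_to_world"],4).tolist())
print(np.round(sensors.observe()["joints"],2))
```

```text
shift [ 0.   -0.04  0.02] turn [ 0.   -0.01  0.01] F [-1.1  0.2 -0.9] t 2.5 pos [ 0.567  -0.1712  0.3108]
[[297.3, 0.0, 319.1], [0.0, 297.3, 203.0], [0.0, 0.0, 1.0]] [[0.0315, -0.9553, -0.2938, 0.6498], [-0.9995, -0.0301, -0.0091, -0.1679], [-0.0002, 0.294, -0.9558, 0.5025], [0.0, 0.0, 0.0, 1.0]]
[ 0.45  0.29 -0.26  1.59  0.08  1.26 -1.37]
```

View pics/w1.png

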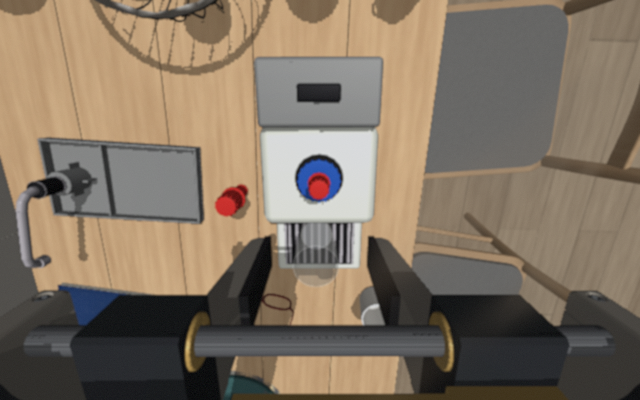

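The wrist view shows the collar at about (319,178) with the knob top at about (318,188), square with the tool. The spout grip is near (50,186) and the decoy plug at (231,200). The cup is at the lower right.

Run:
```python
from h import *
w=np.load("w1.npz");P["wrist"]={"K":w["K"],"cam_to_world":w["M"]}
im=cv2.imread("pics/w1.png");x,y,a,b=285,145,70,70;h=cv2.cvtColor(im[y:y+b,x:x+a],cv2.COLOR_BGR2HSV)
B=((abs(h[...,0].astype(int)-112)<12)&(h[...,1]>150)&(h[...,2]>60));R=((h[...,0]<6)|(h[...,0]>174))&(h[...,1]>150)
r,c=np.nonzero(B);e=cv2.fitEllipse(cv2.convexHull(np.c_[c,r].astype(np.int32)));u=np.add(e[0],(x,y));print("blue",u,e[1],pl("wrist",u,.149))
r,c=np.nonzero(R);print("red",c.min()+x,c.max()+x,r.min()+y,r.max()+y,pl("wrist",((c.min()+c.max())/2+x,r.max()+y-9),.19))
C=np.array([pl("wrist",u,.13) for u in((264,128),(376,128),(374,220),(262,220))]);print(C.round(4))
C=np.array([pl("wrist",u,.022) for u in((40,140),(200,147),(202,221),(54,220))]);print("tray",C.round(4))
o=cv2.resize(im[130:280,5:125],None,fx=5,fy=4.0*1,interpolation=cv2.INTER_CUBIC);cv2.imwrite("pics/z3.png",o)
```

```text
blue [318.49025345 179.46595764] (41.438201904296875, 43.919437408447266) [ 0.57097912 -0.16956253]
red 309 328 174 198 [ 0.56957265 -0.16970384]
[[ 0.6286 -0.1014]
 [ 0.6328 -0.2376]
 [ 0.5139 -0.2454]
 [ 0.5092 -0.096 ]]
tray [[0.5927 0.2737]
 [0.5897 0.0207]
 [0.4633 0.0282]
 [0.4571 0.2827]]
```

View pics/z3.png

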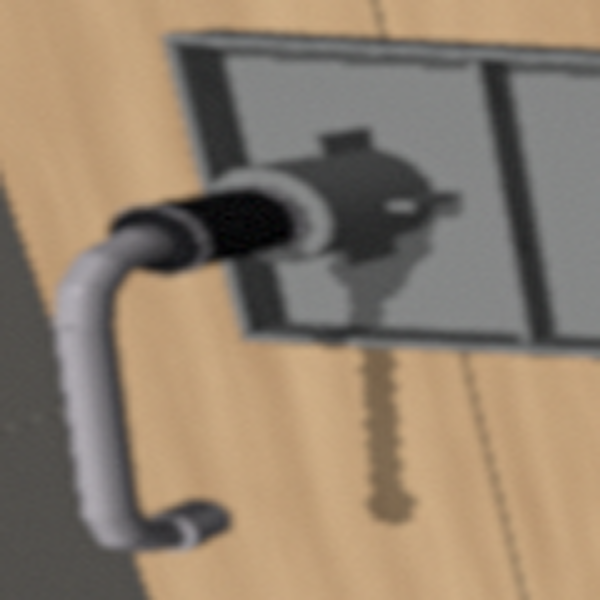

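>>> apply_moves(commands=[0.04,-0.04,0.2,0,0,0,34,0,0,0.6,0,0,0,34,0,0,0.8,0,0,0,34,0,0,0.9,0,0,0,34,0,0,0.8,0,0,0,34,0,0,0.3,0,0,0,34,0,0,0.1,0,0,0,34,0,0,0,0,0,0,34])

```text
time: 3.35
position: [0.5689, -0.1696, 0.1629]
ee_rot: [[1.0, 0.03, 0.001], [0.03, -1.0, -0.0], [0.001, 0.0, -1.0]]
force: [-0.0, 0.2, 0.8]
grip_width: 0.371
grip_force: 0.0
```

```bash
python3 -c "
from h import *
to((.5685,-.1695,.142),.03)"
```

```text
shift [-0.01 -0.    0.52] turn [ 0.   -0.01  0.  ] F [-0.   0.2  0.8] t 3.35 pos [ 0.5689 -0.1696  0.1629]
```

>>> apply_moves(commands=[0,0,0.15,0,0,0,34,0,0,0.15,0,0,0,34,0,0,0.05,0,0,0,34,0,0,0.05,0,0,0,34,0,0,0.04,0,0,0,34,0,0,0,0,0,0,34,0,0,0,0,0,0,34,0,0,0,0,0,0,34])

```text
time: 4.15
position: [0.5684, -0.1696, 0.1449]
ee_rot: [[1.0, 0.03, 0.0], [0.03, -1.0, -0.0], [0.0, 0.0, -1.0]]
force: [-0.1, -0.7, -0.4]
grip_width: 0.369
grip_force: 0.0
```

>>> apply_moves(commands=[0,0,0.05,0,0,0,34,0,0,0.05,0,0,0,34,0,0,0,0,0,0,34,0,0,0,0,0,0,34,0,0,0,0,0,0,34,0,0,0,0,0,0,34,0,0,0,0,0,0,34,0,0,0,0,0,0,34])

```text
time: 4.95
position: [0.5683, -0.1695, 0.1408]
ee_rot: [[1.0, 0.03, -0.0], [0.03, -1.0, -0.0], [-0.0, 0.0, -1.0]]
force: [-0.2, 0.0, -0.2]
grip_width: 0.368
grip_force: 0.0
```

Run:
```python
from h import *
to((.5685,-.1695,.142),.03)
o=np.hstack([cv2.resize(camera("side")[110:230,240:390],None,fx=2.6,fy=2.6,interpolation=2),cv2.resize(camera("wrist")[110:290,200:440],(416,312),interpolation=2)]);cv2.imwrite("pics/z4.png",o[:,:800])
```

```text
shift [ 0.   -0.   -0.03] turn [ 0.  0. -0.] F [-0.2  0.  -0.2] t 4.95 pos [ 0.5683 -0.1695  0.1408]
```

View pics/z4.png

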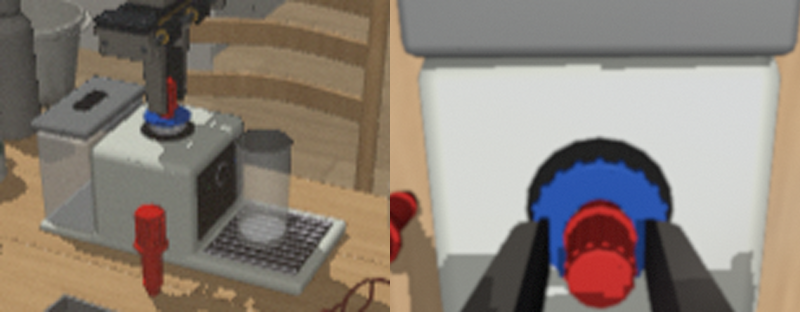

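The side and wrist crops show the fingers straddling the knob over the blue ring, still a little above it. There is no force yet, because the open tips sit slightly higher than the TCP. I'll creep down.

>>> apply_moves(commands=[0,0,0.05,0,0,0,34,0,0,0,0,0,0,34,0,0,0.05,0,0,0,34,0,0,0,0,0,0,34,0,0,0,0,0,0,34,0,0,0,0,0,0,34,0,0,0,0,0,0,34,0,0,0,0,0,0,34])

```text
time: 5.85
position: [0.5684, -0.1695, 0.1368]
ee_rot: [[1.0, 0.03, 0.0], [0.03, -1.0, -0.0], [0.0, 0.0, -1.0]]
force: [0.2, 0.2, 0.5]
grip_width: 0.37
grip_force: 0.0
```

>>> apply_moves(commands=[0,0,0.05,0,0,0,34,0,0,0,0,0,0,34,0,0,0.05,0,0,0,34,0,0,0,0,0,0,34,0,0,0,0,0,0,34,0,0,0,0,0,0,34,0,0,0,0,0,0,34,0,0,0,0,0,0,34])

```text
time: 6.65
position: [0.5683, -0.1695, 0.1328]
ee_rot: [[1.0, 0.03, 0.0], [0.03, -1.0, -0.0], [0.0, 0.0, -1.0]]
force: [-0.6, 0.1, 0.0]
grip_width: 0.37
grip_force: 0.0
```

Run:
```python
from h import *
to((.5685,-.1695,.142),.03)
p=camera_params("wrist");np.savez("w2.npz",K=p["K"],M=p["cam_to_world"])
im=camera("wrist");cv2.imwrite("pics/w2.png",im)
o=np.hstack([cv2.resize(camera("side")[115:185,270:340],(400,400),interpolation=2),cv2.resize(im[160:280,260:380],(400,400),interpolation=2)]);cv2.imwrite("pics/z5.png",o)
```

```text
shift [ 0.   -0.   -0.23] turn [ 0. -0. -0.] F [-0.6  0.1  0. ] t 6.65 pos [ 0.5683 -0.1695  0.1328]
```

View pics/z5.png

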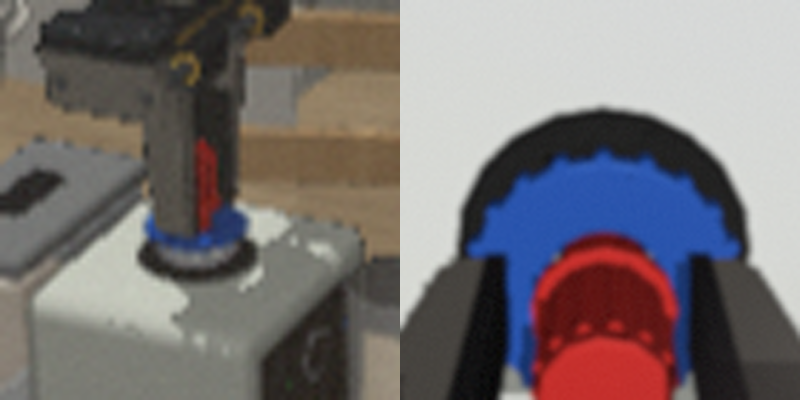

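The fingertips now stand just at the collar's top face, and the knob is between the pads. Continuing down.

>>> apply_moves(commands=[0,0,0.05,0,0,0,34,0,0,0,0,0,0,34,0,0,0.05,0,0,0,34,0,0,0,0,0,0,34,0,0,0,0,0,0,34,0,0,0,0,0,0,34,0,0,0,0,0,0,34,0,0,0,0,0,0,34])

```text
time: 7.55
position: [0.5684, -0.1696, 0.1289]
ee_rot: [[1.0, 0.03, 0.0], [0.03, -1.0, -0.0], [0.0, 0.0, -1.0]]
force: [0.2, -0.3, 1.2]
grip_width: 0.372
grip_force: 0.7
```

>>> apply_moves(commands=[0,0,0.05,0,0,0,34,0,0,0,0,0,0,34,0,0,0,0,0,0,34,0,0,0,0,0,0,34,0,0,0,0,0,0,34,0,0,0,0,0,0,34,0,0,0,0,0,0,34,0,0,0,0,0,0,34])

```text
time: 8.35
position: [0.5685, -0.1696, 0.1274]
ee_rot: [[1.0, 0.03, 0.0], [0.03, -1.0, -0.0], [0.0, 0.0, -1.0]]
force: [-1.8, 0.1, 6.3]
grip_width: 0.365
grip_force: 2.9
```

>>> apply_moves(commands=[0,0,0.05,0,0,0,34,0,0,0,0,0,0,34,0,0,0.03,0,0,0,34,0,0,0,0,0,0,34,0,0,0,0,0,0,34,0,0,0,0,0,0,34,0,0,0,0,0,0,34,0,0,0,0,0,0,34])

```text
time: 9.15
position: [0.5685, -0.1696, 0.1247]
ee_rot: [[1.0, 0.03, 0.001], [0.03, -1.0, -0.0], [0.0, 0.0, -1.0]]
force: [-3.2, 1.1, 9.4]
grip_width: 0.37
grip_force: 4.6
```

>>> apply_moves(commands=[0,0,0.05,0,0,0,34,0,0,0,0,0,0,34,0,0,0.05,0,0,0,34,0,0,0,0,0,0,34,0,0,0,0,0,0,34,0,0,0,0,0,0,34,0,0,0,0,0,0,34,0,0,0,0,0,0,34])

```text
time: 9.95
position: [0.5685, -0.1696, 0.1209]
ee_rot: [[1.0, 0.03, 0.001], [0.03, -1.0, -0.001], [0.001, 0.001, -1.0]]
force: [-3.3, 1.3, 10.6]
grip_width: 0.367
grip_force: 5.3
```

>>> apply_moves(commands=[0,0,0.05,0,0,0,34,0,0,0,0,0,0,34,0,0,0.03,0,0,0,34,0,0,0,0,0,0,34,0,0,0,0,0,0,34,0,0,0,0,0,0,34,0,0,0,0,0,0,34,0,0,0,0,0,0,34])

```text
time: 10.75
position: [0.5686, -0.1696, 0.1187]
ee_rot: [[1.0, 0.03, 0.001], [0.03, -1.0, -0.001], [0.001, 0.001, -1.0]]
force: [-5.5, 0.8, 16.2]
grip_width: 0.37
grip_force: 8.3
```

Run:
```python
from h import *
to((.5685,-.1695,.142),.03)
im=camera("wrist");cv2.imwrite("pics/w3.png",im)
for n in("w2","w3"):
    q=cv2.imread(f"pics/{n}.png");x,y,a,b=270,160,100,140;h=cv2.cvtColor(q[y:y+b,x:x+a],cv2.COLOR_BGR2HSV)
    B=((abs(h[...,0].astype(int)-112)<12)&(h[...,1]>150)&(h[...,2]>60));R=((h[...,0]<6)|(h[...,0]>174))&(h[...,1]>150)
    for m in(B,R): r,c=np.nonzero(m);print(n,c.min()+x,c.max()+x,r.min()+y,r.max()+y)
```

```text
shift [-0.   -0.   -0.58] turn [ 0.01 -0.01 -0.  ] F [-5.5  0.8 16.2] t 10.75 pos [ 0.5686 -0.1696  0.1187]
w2 280 361 204 274
w2 300 342 231 295
w3 280 362 206 277
w3 298 345 235 299
```

The push is 16 N and the knob looks larger in view, consistent with the plug having popped up. I'll raise the fingers and grip the knob.

>>> apply_moves(commands=[0,0,-0.2,0,0,0,34,0,0,-0.3,0,0,0,34,0,0,-0.38,0,0,0,34,0,0,0,0,0,0,34,0,0,0,0,0,0,10,0,0,0,0,0,0,10,0,0,0,0,0,0,10,0,0,0,0,0,0,10], force=20)

```text
time: 11.6
position: [0.5679, -0.1697, 0.151]
ee_rot: [[1.0, 0.03, -0.001], [0.03, -1.0, -0.0], [-0.001, -0.0, -1.0]]
force: [-1.1, -0.7, -0.5]
grip_width: 0.235
grip_force: 20.0
```

Run:
```python
from h import *
to((.5685,-.1695,.142),.03)
o=np.hstack([cv2.resize(camera("side")[115:185,270:340],(400,400),interpolation=2),cv2.resize(camera("wrist")[160:280,260:380],(400,400),interpolation=2)]);cv2.imwrite("pics/z6.png",o)
```

```text
shift [ 0.01 -0.    0.22] turn [-0.    0.01 -0.  ] F [-1.1 -0.7 -0.5] t 11.6 pos [ 0.5679 -0.1697  0.151 ]
```

View pics/z6.png

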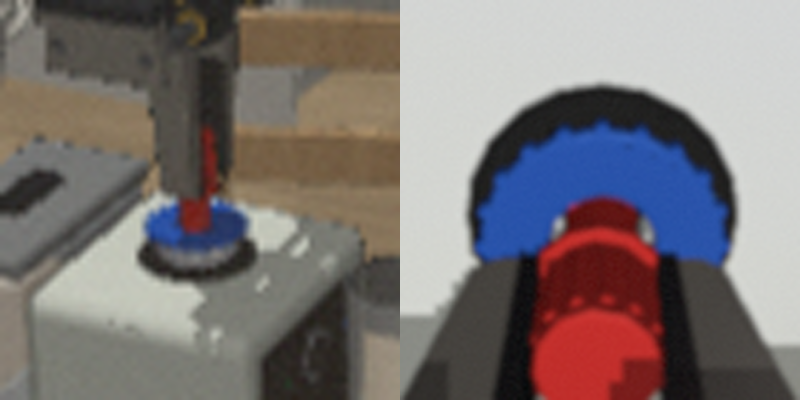

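The plug is up and gripped (21.6 mm). I'll lift it and carry it to the well.

>>> apply_moves(commands=[0,0,-0.3,0,0,0,10,0,0,-0.8,0,0,0,10,0,0,-0.9,0,0,0,10,-0.1,-0.5,-0.3,0,0,0,10,-0.2,-1,0,0,0,0,10,-0.2,-1,0,0,0,0,10,-0.2,-1,0,0,0,0,10,-0.2,-1,0,0,0,0,10])

```text
time: 12.5
position: [0.5255, 0.0121, 0.2436]
ee_rot: [[1.0, 0.031, -0.0], [0.031, -1.0, 0.0], [-0.0, -0.0, -1.0]]
force: [1.1, 0.3, 0.4]
grip_width: 0.233
grip_force: 20.0
```

>>> apply_moves(commands=[-0.1,-1,0,0,0,0,10,0,-0.8,0,0,0,0,10,0,-0.24,0.6,0,0,0,10,0,0,0.9,0,0,0,10,0,0,0.9,0,0,0,10,0,0,0.9,0,0,0,10,0,0,0.8,0,0,0,10,0,0,0,0,0,0,10])

```text
time: 13.3
position: [0.5161, 0.0911, 0.0759]
ee_rot: [[0.999, 0.031, -0.009], [0.031, -1.0, -0.001], [-0.009, 0.001, -1.0]]
force: [0.6, -0.6, 0.4]
grip_width: 0.23
grip_force: 20.0
```

Run:
```python
from h import *
to((.52,.09,.038),.03)
im=camera("side");cv2.imwrite("pics/s7.png",im)
h=cv2.cvtColor(im,cv2.COLOR_BGR2HSV);R=((h[...,0]<6)|(h[...,0]>174))&(h[...,1]>150)
n,l,s,c=cv2.connectedComponentsWithStats(R.astype(np.uint8));print([ (s[i].tolist(),c[i].round(1).tolist()) for i in range(1,n) if s[i,4]>15])
```

```text
shift [0.1  0.03 0.95] turn [0.   0.06 0.01] F [ 0.6 -0.6  0.4] t 13.3 pos [0.5161 0.0911 0.0759]
[([292, 189, 12, 35, 300], [297.5, 203.5]), ([269, 207, 7, 27, 95], [272.8, 221.7])]
```

Run:
```python
from h import *
p=P["side"];M=np.linalg.inv(np.array(p["cam_to_world"]))
for z in(.03,.04,.05,.06,.1,.11,.12,.13):
    q=M@[.516,.0911,z,1];q=p["K"]@q[:3];print(z,(q[:2]/q[2]).round(1))
```

```text
0.03 [273.5 239.4]
0.04 [273.2 236.2]
0.05 [272.9 233.1]
0.06 [272.6 229.9]
0.1 [271.5 216.9]
0.11 [271.2 213.5]
0.12 [270.9 210.2]
0.13 [270.5 206.8]
```

>>> apply_moves(commands=[0,0,0.5,0,0,0,10,0,0,0.38,0,0,0,10,0,0,0.06,0,0,0,10,0,0,0,0,0,0,10,0,0,0,0,0,0,10,0,0,0,0,0,0,45,0,0,0,0,0,0,45,0,0,0,0,0,0,45])

```text
time: 14.15
position: [0.5208, 0.0908, 0.0424]
ee_rot: [[1.0, 0.03, 0.001], [0.03, -1.0, 0.0], [0.001, -0.0, -1.0]]
force: [0.3, -0.3, 0.3]
grip_width: 0.47
grip_force: 0.0
```

>>> apply_moves(commands=[0,0,-0.5,0,0,0,45,0,0,-0.8,0,0,0,45,0,0,-0.9,0,0,0,60,0,0,-0.9,0,0,0,60,0,0,-0.9,0,0,0,60,0,0,0,0,0,0,60,0,0,0,0,0,0,60,0,0,0,0,0,0,60])

```text
time: 14.95
position: [0.5197, 0.0905, 0.2009]
ee_rot: [[1.0, 0.03, -0.002], [0.03, -1.0, -0.0], [-0.002, 0.0, -1.0]]
force: [0.4, -0.1, -0.1]
grip_width: 0.651
grip_force: 0.0
```

Run:
```python
from h import *
to((.525,.232,.2),-.18)
im=camera("side");cv2.imwrite("pics/s8.png",im)
w=camera_params("wrist");np.savez("w8.npz",K=w["K"],M=w["cam_to_world"]);iw=camera("wrist");cv2.imwrite("pics/w8.png",iw)
for im in(im,iw):
    h=cv2.cvtColor(im,cv2.COLOR_BGR2HSV);R=((h[...,0]<6)|(h[...,0]>174))&(h[...,1]>150)
    n,l,s,c=cv2.connectedComponentsWithStats(R.astype(np.uint8));print([ (s[i].tolist(),c[i].round(1).tolist()) for i in range(1,n) if s[i,4]>15])
```

```text
shift [ 0.24 -3.53  0.02] turn [0.   0.01 1.5 ] F [ 0.4 -0.1 -0.1] t 14.95 pos [0.5197 0.0905 0.2009]
[([292, 189, 12, 35, 301], [297.4, 203.6]), ([266, 222, 10, 26, 173], [270.3, 232.6])]
[([307, 171, 21, 27, 440], [317.3, 184.1]), ([412, 174, 51, 42, 1327], [438.2, 193.8])]
```

The red blob stands upright at the expected place in the well. Now I'll move over the spout and take one wrist picture.

>>> apply_moves(commands=[0,-0.5,-0.8,0,0,0,60,0.1,-1,-0.45,0,0,0,60,0.1,-1,0,0,0,0,60,0.04,-1,0,0,0,0,60,0,-0.03,0,0,0,0.8,60,0,0,0,0,0,0.7,60,0,0,0,0,0,0,60,0,0,0,0,0,0,60])

```text
time: 15.85
position: [0.5256, 0.232, 0.2511]
ee_rot: [[0.984, -0.176, -0.002], [-0.176, -0.984, -0.001], [-0.001, 0.001, -1.0]]
force: [0.6, -0.8, -0.3]
grip_width: 0.65
grip_force: 0.0
```

Run:
```python
from h import *
to((.525,.232,.2),-.18)
w=camera_params("wrist");np.savez("w9.npz",K=w["K"],M=w["cam_to_world"]);im=camera("wrist");cv2.imwrite("pics/w9.png",im)
print(np.round(w["cam_to_world"],4).tolist())
o=cv2.resize(im[100:280,200:440],None,fx=3.3,fy=3.3,interpolation=2)
for a in range(200,440,20): cv2.putText(o,str(a),(int((a-200)*3.3),8),0,.3,(0,0,255));cv2.line(o,(int((a-200)*3.3),10),(int((a-200)*3.3),16),(0,0,255))
for a in range(120,280,20): cv2.putText(o,str(a),(0,int((a-100)*3.3)),0,.3,(0,0,255));cv2.line(o,(20,int((a-100)*3.3)),(26,int((a-100)*3.3)),(0,0,255))
cv2.imwrite("pics/z9.png",o)
```

```text
shift [-0.01  0.    1.28] turn [0.01 0.01 0.02] F [ 0.6 -0.8 -0.3] t 15.85 pos [0.5256 0.232  0.2511]
[[-0.1765, -0.9401, -0.2915, 0.6075], [-0.9843, 0.1687, 0.0519, 0.2179], [0.0004, 0.2961, -0.9552, 0.4425], [0.0, 0.0, 0.0, 1.0]]
```

View pics/z9.png

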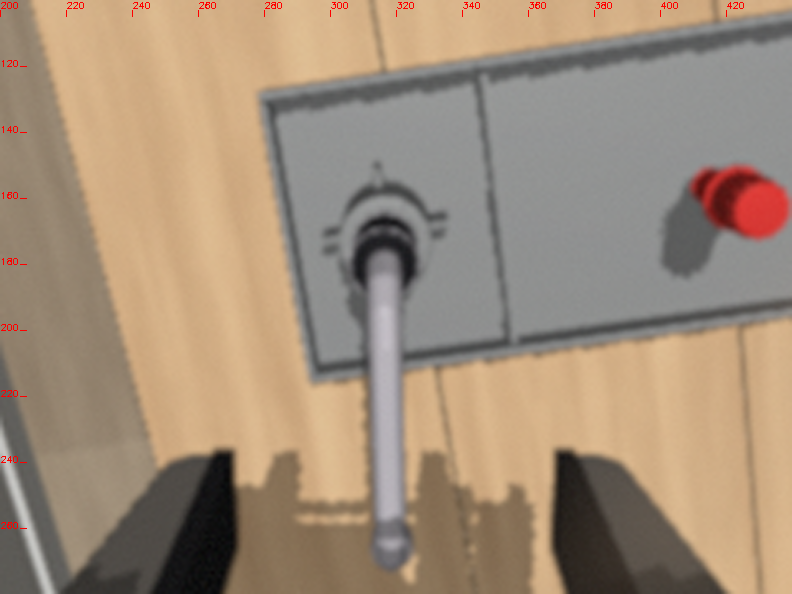

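The picture shows the spout's arm lined up with the tool. The grip top is at about (316.5,179), the sleeve rim at about (317,169), and the plug is upright in the well.

Run:
```python
from h import *
w=np.load("w9.npz");P["wrist"]={"K":w["K"],"cam_to_world":w["M"]}
print("griptop",[pl("wrist",(316.5,179.4),z) for z in(.088,.092)],"rim",pl("wrist",(317,169),.05),"outlet",pl("wrist",(318.5,265),.09), "arm root",pl("wrist",(316,178),.118))
im=cv2.imread("pics/w9.png")
C=[pl("wrist",(200+a/3.3,100+b/3.3),.022) for a,b in((262,92),(312,380))];print(C)
```

```text
griptop [array([0.52951761, 0.23499906]), array([0.53039799, 0.23480669])] rim [0.53499163 0.23362964] outlet [0.41529062 0.25307605] arm root [0.53778624 0.23381903]
[array([0.59510901, 0.2753776 ]), array([0.46690708, 0.28039013])]
```

>>> apply_moves(commands=[0.05,-0.07,0.4,0,0,0,60,0,0,0.9,0,0,0,60,0,0,0.9,0,0,0,60,0,0,0.9,0,0,0,60,0,0,0.9,0,0,0,60,0,0,0.6,0,0,0,60,0,0,0.4,0,0,0,60,0,0,0,0,0,0,60])

```text
time: 16.7
position: [0.5266, 0.2337, 0.0492]
ee_rot: [[0.984, -0.178, -0.005], [-0.178, -0.984, -0.002], [-0.004, 0.002, -1.0]]
force: [-0.2, 0.1, 1.0]
grip_width: 0.654
grip_force: 0.0
```

```bash
python3 -c "
from h import *
to((.528,.2345,.046),-.175)"
```

```text
shift [ 0.03 -0.03  0.08] turn [ 0.02  0.03 -0.03] F [-0.2  0.1  1. ] t 16.7 pos [0.5266 0.2337 0.0492]
```

>>> apply_moves(commands=[0,0,0,0,0,0,60,0,0,0,0,0,0,30,0,0,0,0,0,0,30,0,0,0,0,0,0,15,0,0,0,0,0,0,15,0,0,0,0,0,0,15,0,0,0,0,0,0,15,0,0,0,0,0,0,15], force=55)

```text
time: 17.5
position: [0.5287, 0.2347, 0.0524]
ee_rot: [[0.984, -0.179, 0.001], [-0.179, -0.984, 0.0], [0.001, -0.0, -1.0]]
force: [-0.3, -0.2, 3.9]
grip_width: 0.267
grip_force: 55.0
```

```bash
python3 -c "
from h import *
to((.528,.2345,.046),-.175)
s=sensors.observe();print(s['ft_torque'],s['grip_width'])"
```

```text
shift [-0.02  0.01  0.16] turn [-0.   -0.   -0.03] F [-0.3 -0.2  3.9] t 17.5 pos [0.5287 0.2347 0.0524]
[-0.07137527  0.09802991  0.03701588] 0.2673910258763625
```

>>> apply_moves(commands=[0,0,-0.2,0,0,0,15,0,0,-0.4,0,0,0,15,0,0,-0.7,0,0,0,15,0,0,-0.8,0,0,0,15,0,0,-0.9,0,0,0,15,0,0,-0.9,0,0,0,15,0,0,-0.6,0,0,0,15,0,0,0,0,0,0,15])

```text
time: 18.3
position: [0.5302, 0.2359, 0.2368]
ee_rot: [[0.984, -0.178, 0.007], [-0.178, -0.984, 0.003], [0.007, -0.004, -1.0]]
force: [-0.1, -0.4, -1.1]
grip_width: 0.27
grip_force: 55.0
```

```bash
python3 -c "
from h import *
to((.5685,-.1696,.235),.03)
s=sensors.observe();print(s['ft_torque'],s['grip_width'])
cv2.imwrite('pics/s10.png',camera('side'))
cv2.imwrite('pics/t10.png',camera('top'))"
```

```text
shift [2.75 9.8  0.02] turn [-0.03 -0.05 -1.5 ] F [-0.1 -0.4 -1.1] t 18.3 pos [0.5302 0.2359 0.2368]
[0.07855251 0.02300413 0.025816  ] 0.26974175786143456
```

>>> apply_moves(commands=[0.14,0.5,0,0,0,0,15,0.28,1,0,0,0,0,15,0.28,1,0,0,0,0,15,0.28,1,0,0,0,0,15,0.28,1,0,0,0,0,15,0.28,1,0,0,0,0,15,0.28,1,0,0,0,0,15,0.28,1,0,0,0,0,15])

```text
time: 19.2
position: [0.556, -0.0772, 0.23]
ee_rot: [[0.984, -0.178, -0.004], [-0.178, -0.984, 0.0], [-0.004, 0.0, -1.0]]
force: [1.0, 0.2, -1.2]
grip_width: 0.27
grip_force: 55.0
```

>>> apply_moves(commands=[0.28,1,0,0,0,0,15,0.28,1,0,0,0,0,15,0.07,0.3,0,0,0,-0.5,15,0,0,0,0,0,-0.5,15,0,0,0,0,0,-0.5,15,0,0,0,0,0,0,15,0,0,0,0,0,0,15,0,0,0,0,0,0,15])

```text
time: 20.0
position: [0.5654, -0.1704, 0.2312]
ee_rot: [[1.0, 0.029, -0.001], [0.029, -1.0, 0.0], [-0.001, -0.0, -1.0]]
force: [0.3, -0.4, -0.9]
grip_width: 0.268
grip_force: 55.0
```

Run:
```python
from h import *
to((.5685,-.1696,.205),.03)
s=sensors.observe();print(s['ft_torque'],s['grip_width'])
p=P["side"];M=np.linalg.inv(np.array(p["cam_to_world"]))
def pr(X): q=p["K"]@(M@[*X,1])[:3];return (q[:2]/q[2]).round(1)
x,y,z=s["position"];print("expected grip",pr((x,y,z+.0176)),"nose",pr((x,y,z-.0464)),"port",pr((.5685,-.1696,.15)))
im=camera("side");cv2.imwrite("pics/s11.png",im)
# stem: column profile under the gripper against old side picture
old=cv2.imread("pics/s8.png");d=cv2.absdiff(im,old).max(2)[100:165,285:325]
for i in range(0,65,2): print(100+i,"".join("#" if v>40 else "." for v in d[i]))
```

```text
shift [ 0.08 -0.02  0.66] turn [-0.    0.01 -0.01] F [ 0.3 -0.4 -0.9] t 20.0 pos [ 0.5654 -0.1704  0.2312]
[ 0.03772092  0.05040089 -0.01039358] 0.26814826217784926
expected grip [303.7 121.5] nose [304.5 142.5] port [303.8 153.3]
100 ....#.....#################.............
102 ..........################..............
104 ..........#################.............
106 ...........###############..............
108 ##.........#########.#..................
110 ##########.#########..###...##..........
112 ##########.###############........##....
114 ##########.###############..............
116 ###########.##############..............
118 #.##...##...##############..............
120 #..#....#...############................
122 #########...#.##########................
124 #########......#########................
126 ######.###.....#########................
128 ####...........########.................
130 ###..............##..#..................
132 ........................................
134 ........................................
136 .................#......................
138 .................##.....................
140 .................#......................
142 ..................#.....................
144 ........................................
146 ........................................
148 ........................................
150 ........................................
152 ........................................
154 ........................................
156 ......................###...............
158 ........................................
160 ........................................
162 ............................#...........
164 ..........................############..
```

>>> apply_moves(commands=[0.09,-0.02,0,0,0,0,15,0,0,0.3,0,0,0,15,0,0,0.3,0,0,0,15,0,0,0.1,0,0,0,15,0,0,0.1,0,0,0,15,0,0,0.1,0,0,0,15,0,0,0,0,0,0,15,0,0,0,0,0,0,15])

```text
time: 20.85
position: [0.5695, -0.1698, 0.1961]
ee_rot: [[1.0, 0.03, 0.0], [0.03, -1.0, -0.0], [0.0, 0.0, -1.0]]
force: [0.0, 0.5, -0.8]
grip_width: 0.268
grip_force: 55.0
```

```bash
python3 -c "
from h import *
to((.569,-.1696,.18),.03)
s=sensors.observe();print(s['ft_torque'],s['grip_width'])"
```

```text
shift [-0.01 -0.01  0.4 ] turn [ 0. -0. -0.] F [ 0.   0.5 -0.8] t 20.85 pos [ 0.5695 -0.1698  0.1961]
[0.05495459 0.01672753 0.06516233] 0.2680305372714577
```

>>> apply_moves(commands=[0,0,0.1,0,0,0,15,0,0,0.1,0,0,0,15,0,0,0.1,0,0,0,15,0,0,0,0,0,0,15,0,0,0,0,0,0,15,0,0,0,0,0,0,15,0,0,0,0,0,0,15,0,0,0,0,0,0,15])

```text
time: 21.65
position: [0.5695, -0.1698, 0.1841]
ee_rot: [[1.0, 0.03, 0.0], [0.03, -1.0, -0.0], [0.0, 0.0, -1.0]]
force: [-0.3, -0.9, -0.8]
grip_width: 0.267
grip_force: 55.0
```

```bash
python3 -c "
from h import *
to((.569,-.1696,.18),.03)
s=sensors.observe();print(s['ft_torque'],s['grip_width'])"
```

```text
shift [-0.01 -0.    0.1 ] turn [ 0. -0. -0.] F [-0.3 -0.9 -0.8] t 21.65 pos [ 0.5695 -0.1698  0.1841]
[ 0.04071041 -0.0072801   0.02704248] 0.2672919359572118
```

>>> apply_moves(commands=[0,0,0.08,0,0,0,15,0,0,0.08,0,0,0,15,0,0,0.05,0,0,0,15,0,0,0,0,0,0,15,0,0,0,0,0,0,15,0,0,0,0,0,0,15,0,0,0,0,0,0,15,0,0,0,0,0,0,15])

```text
time: 22.45
position: [0.5692, -0.1699, 0.1755]
ee_rot: [[1.0, 0.03, -0.0], [0.03, -1.0, -0.0], [-0.0, 0.0, -1.0]]
force: [-0.7, -1.0, -1.9]
grip_width: 0.267
grip_force: 55.0
```

>>> apply_moves(commands=[0,0,0.06,0,0,0,15,0,0,0.06,0,0,0,15,0,0,0,0,0,0,15,0,0,0,0,0,0,15,0,0,0,0,0,0,15,0,0,0,0,0,0,15,0,0,0,0,0,0,15,0,0,0,0,0,0,15])

```text
time: 23.25
position: [0.5694, -0.17, 0.1708]
ee_rot: [[1.0, 0.03, 0.0], [0.03, -1.0, -0.0], [0.0, 0.0, -1.0]]
force: [-1.1, -3.7, -0.2]
grip_width: 0.268
grip_force: 55.0
```

>>> apply_moves(commands=[0,0.025,0,0,0,0,15,0,0,0.05,0,0,0,15,0,0,0.05,0,0,0,15,0,0,0,0,0,0,15,0,0,0,0,0,0,15,0,0,0,0,0,0,15,0,0,0,0,0,0,15,0,0,0,0,0,0,15])

```text
time: 24.05
position: [0.5699, -0.1706, 0.1674]
ee_rot: [[1.0, 0.03, 0.001], [0.03, -1.0, -0.0], [0.001, 0.0, -1.0]]
force: [-1.1, -1.1, 5.7]
grip_width: 0.268
grip_force: 55.0
```

>>> apply_moves(commands=[0,0,0.05,0,0,0,15,0,0,0.05,0,0,0,15,0,0,0,0,0,0,15,0,0,0,0,0,0,15,0,0,0,0,0,0,15,0,0,0,0,0,0,15,0,0,0,0,0,0,15,0,0,0,0,0,0,15])

```text
time: 24.85
position: [0.5702, -0.1707, 0.1642]
ee_rot: [[1.0, 0.03, 0.002], [0.03, -1.0, -0.001], [0.002, 0.001, -1.0]]
force: [-2.4, -1.0, 9.1]
grip_width: 0.267
grip_force: 55.0
```

>>> apply_moves(commands=[-0.02,0,0.05,0,0,0,15,0,0,0.05,0,0,0,15,0,0,0,0,0,0,15,0,0,0,0,0,0,15,0,0,0,0,0,0,15,0,0,0,0,0,0,15,0,0,0,0,0,0,15,0,0,0,0,0,0,15])

```text
time: 25.65
position: [0.5701, -0.1707, 0.1609]
ee_rot: [[1.0, 0.03, 0.003], [0.03, -1.0, -0.001], [0.003, 0.001, -1.0]]
force: [-2.6, -0.9, 11.8]
grip_width: 0.266
grip_force: 55.0
```

>>> apply_moves(commands=[0,0,0.05,0,0,0,15,0,0,0.04,0,0,0,15,0,0,0,0,0,0,15,0,0,0,0,0,0,15,0,0,0,0,0,0,15,0,0,0,0,0,0,15,0,0,0,0,0,0,15,0,0,0,0,0,0,15])

```text
time: 26.45
position: [0.5704, -0.1707, 0.1578]
ee_rot: [[1.0, 0.03, 0.004], [0.03, -1.0, -0.001], [0.004, 0.001, -1.0]]
force: [-3.4, -0.7, 15.2]
grip_width: 0.269
grip_force: 55.0
```

>>> apply_moves(commands=[0,0,0.04,0,0,0,15,0,0,0.02,0,0,0,15,0,0,0,0,0,0,15,0,0,0,0,0,0,15,0,0,0,0,0,0,15,0,0,0,0,0,0,15,0,0,0,0,0,0,15,0,0,0,0,0,0,15])

```text
time: 27.25
position: [0.5701, -0.1708, 0.1545]
ee_rot: [[1.0, 0.03, 0.003], [0.03, -1.0, -0.001], [0.003, 0.001, -1.0]]
force: [-1.4, -2.5, 9.1]
grip_width: 0.269
grip_force: 55.0
```

>>> apply_moves(commands=[0,0,0.04,0,0,0,15,0,0,0,0,0,0,15,0,0,0,0,0,0,15,0,0,0,0,0,0,15,0,0,0,0,0,0,15,0,0,0,0,0,0,15,0,0,0,0,0,0,15,0,0,0,0,0,0,15])

```text
time: 28.05
position: [0.5704, -0.1708, 0.1535]
ee_rot: [[1.0, 0.03, 0.004], [0.03, -1.0, -0.001], [0.004, 0.001, -1.0]]
force: [-2.8, -1.0, 12.3]
grip_width: 0.266
grip_force: 55.0
```

>>> apply_moves(commands=[0,0,0.04,0,0,0,15,0,0,0.02,0,0,0,15,0,0,0,0,0,0,15,0,0,0,0,0,0,15,0,0,0,0,0,0,15,0,0,0,0,0,0,15,0,0,0,0,0,0,15,0,0,0,0,0,0,15])

```text
time: 28.85
position: [0.5707, -0.1708, 0.1519]
ee_rot: [[1.0, 0.03, 0.005], [0.03, -1.0, -0.001], [0.005, 0.001, -1.0]]
force: [-3.5, -1.9, 17.0]
grip_width: 0.265
grip_force: 55.0
```

>>> apply_moves(commands=[0,0,-0.06,0,0,0,15,0,0,-0.06,0,0,0,15,0,0,-0.06,0,0,0,15,0,0,0,0,0,0,15,0,0,0,0,0,0,15,0,0,0,0,0,0,15,0,0,0,0,0,0,15,0,0,0,0,0,0,15])

```text
time: 29.65
position: [0.5699, -0.1708, 0.1573]
ee_rot: [[1.0, 0.03, 0.003], [0.03, -1.0, -0.001], [0.003, 0.001, -1.0]]
force: [-1.0, -2.6, 7.3]
grip_width: 0.265
grip_force: 55.0
```

>>> apply_moves(commands=[0,0,-0.06,0,0,0,15,0,0,-0.06,0,0,0,15,0,0,0,0,0,0,15,0,0,0,0,0,0,15,0,0,0,0,0,0,15,0,0,0,0,0,0,15,0,0,0,0,0,0,15,0,0,0,0,0,0,15])

```text
time: 30.45
position: [0.5686, -0.1707, 0.1606]
ee_rot: [[1.0, 0.03, -0.0], [0.03, -1.0, -0.0], [-0.0, 0.0, -1.0]]
force: [1.6, -1.6, -1.7]
grip_width: 0.27
grip_force: 55.0
```

>>> apply_moves(commands=[0,0,-0.06,0,0,0,15,0,0,-0.05,0,0,0,15,0,0,0,0,0,0,15,0,0,0,0,0,0,15,0,0,0,0,0,0,15,0,0,0,0,0,0,15,0,0,0,0,0,0,15,0,0,0,0,0,0,15])

```text
time: 31.25
position: [0.5682, -0.1707, 0.1648]
ee_rot: [[1.0, 0.03, -0.001], [0.03, -1.0, 0.0], [-0.001, -0.0, -1.0]]
force: [2.5, -3.0, -13.5]
grip_width: 0.27
grip_force: 55.0
```

The tug reads 13.5 N upwards with no slip, so the spout holds. I'll relax to neutral and let go.

>>> apply_moves(commands=[0,0.02,0.05,0,0,0,15,0,0,0.05,0,0,0,15,0,0,0,0,0,0,15,0,0,0,0,0,0,15,0,0,0,0,0,0,15,0,0,0,0,0,0,15,0,0,0,0,0,0,15,0,0,0,0,0,0,15])

```text
time: 32.05
position: [0.5688, -0.1711, 0.1614]
ee_rot: [[1.0, 0.03, 0.0], [0.03, -1.0, 0.0], [0.0, -0.0, -1.0]]
force: [-0.0, 0.4, -3.9]
grip_width: 0.271
grip_force: 55.0
```

>>> apply_moves(commands=[0,0,0,0,0,0,40,0,0,0,0,0,0,50,0,0,0,0,0,0,60,0,0,0,0,0,0,60,0,0,0,0,0,0,60,0,0,0,0,0,0,60,0,0,-0.2,0,0,0,60,0,0,-0.3,0,0,0,60])

```text
time: 32.85
position: [0.5682, -0.1714, 0.1814]
ee_rot: [[1.0, 0.03, -0.001], [0.03, -1.0, 0.0], [-0.001, -0.0, -1.0]]
force: [0.1, 0.5, -0.4]
grip_width: 0.654
grip_force: 0.0
```

>>> apply_moves(commands=[0,0,-0.5,0,0,0,60,0,0,-0.8,0,0,0,60,0,0,-0.9,0,0,0,60,0,0,-0.9,0,0,0,60,0,0,-0.9,0,0,0,60,0,0,0,0,0,0,60,0,0,0,0,0,0,60,0,0,0,0,0,0,60])

```text
time: 33.65
position: [0.568, -0.1714, 0.3405]
ee_rot: [[1.0, 0.03, -0.001], [0.03, -1.0, 0.0], [-0.001, -0.0, -1.0]]
force: [-1.1, 0.1, 0.0]
grip_width: 0.655
grip_force: 0.0
```

Run:
```python
from h import *
to((.569,-.17,.3),.03)
a=camera("side");t=camera("top");w=camera("wrist");cv2.imwrite("pics/s12.png",a);cv2.imwrite("pics/t12.png",t);cv2.imwrite("pics/w12.png",w)
for n,im in(("side",a),("top",t)):
    h=cv2.cvtColor(im,cv2.COLOR_BGR2HSV);R=((h[...,0]<6)|(h[...,0]>174))&(h[...,1]>150)
    m,l,s,c=cv2.connectedComponentsWithStats(R.astype(np.uint8));print(n,[(s[i].tolist()) for i in range(1,m) if s[i,4]>15])
    B=((abs(h[...,0].astype(int)-112)<12)&(h[...,1]>150)&(h[...,2]>60));m,l,s,c=cv2.connectedComponentsWithStats(B.astype(np.uint8));print("blue",[(s[i].tolist()) for i in range(1,m) if s[i,4]>15])
def pr(n,X): p=P[n];q=p["K"]@(np.linalg.inv(np.array(p["cam_to_world"]))@[*X,1])[:3];return (q[:2]/q[2]).round(1)
for n in("side","top"): print(n,"exp grip",pr(n,(.5685,-.17,.178)),"armtop",pr(n,(.55,-.17,.226)),"outlet",pr(n,(.4535,-.173,.19)))
# dark grip sleeve in side view
g=cv2.cvtColor(a,cv2.COLOR_BGR2GRAY)
for r in range(118,164,3): print(r," ".join("%3d"%v for v in g[r,288:324:2]))
```

```text
shift [ 0.03 -0.03  1.01] turn [-0.    0.01 -0.  ] F [-1.1  0.1  0. ] t 33.65 pos [ 0.568  -0.1714  0.3405]
side [[292, 189, 12, 34, 296], [266, 222, 9, 26, 173]]
blue [[307, 151, 6, 6, 19], [296, 152, 10, 6, 35]]
top [[273, 145, 9, 12, 78], [326, 144, 14, 17, 179]]
blue [[380, 115, 18, 22, 200], [178, 233, 91, 68, 4655]]
side exp grip [303.5 144.5] armtop [308.7 130.1] outlet [340.  147.7]
top exp grip [395.1 120. ] armtop [400.7 121.6] outlet [398.  171.2]
118 121 118 122 121 119 119 121 120 119  98 106  98  99 103 104 108 111 108
121 117 122 123 120 119 121 123 121 112 103 101  90  94  96  98 100  97 101
124 118 122 121 123 120 122 119 122 109  99  99  84  96  95  96  98  97 102
127 120 122 121 122 121 120 121 121 104  95 101  88 120 122 122 123 121 115
130 122 121 119 122 120 121 120 124  97 128 125 123 122 108 120 122 118 102
133 118 117 120 121 123 122 121 124 112  97  97  97 107 114 120 138 163 161
136 124 126 122 124 123 120 119  95  92  97  98  98 124 121 122  81  88 103
139 118 120 121 122 121 120  41  68  64  41  96  99  97  99  95  95  99  97
142 115 119 101 113 117 107  34  44  37  37  92  94  98  99  96  99  98  96
145 118 119  99  74 127 120  42  40  36  41  92 101  97  99  95  98  99  94
148 104  79  68  99 114 152  38  42  37  39  92 115 127 128 126 120 116 115
151  71  93  87 187 174 116  73  57  58  52  78 111 173 153 158 132 126 117
154  75 147 191 183  79  80  71  86  96  73  55  58  79 192 191 189 189 192
157 192 194 195 170  52  67  72  73  71  59  63  67  46 115 193 192 191 193
160 193 194 193  82  43  65  93 125 124 105  93  50  44  69 193 191 190 191
163 197 192 194 192 163 101  48  51  42  43  55  83 116 119 173 170 190 172
```

The grip sleeve sits centred at row 145, where a locked spout should be (predicted 144.5). The collar rows match their rest position and the plug is unmoved in the well, so I'm handing in.

```bash
python3 -c "
from workcell import bot
print(bot.job_done())"
```

```text
the job is handed in; nothing more can be done
None
```

I handed the job in at about 34 s: the plug stands in the tray well, and the spout is locked in the port with its outlet set towards the grate. It held a tug of about 13 N before I let go; the hand-in returned no verdict, and I didn't recheck the glass or cup in the last pictures.

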